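# Part the stuck reducer bushes and sort them into the stock trays

## Robot

A 6-joint arm with a two-finger parallel gripper is mounted at the origin on the work surface. World frame = base frame: x ahead of the robot, y to its left, z up, the work surface at z = 0. Lengths are in m, angles in rad, forces in N, time in s.
With the tool pointing down it reaches from about 0.325 to 0.75 m from the base axis. Payload 7.6 kg.
Tool frame: the origin (TCP) lies midway between the tips of the shut fingers; the grasp point (between the pads) lies 19 mm behind it; z points along the fingers, y is the line along which they close (so a half turn about z gives the same grasp; the last joint's range is limited). The gripper opens to 85 mm and grips with 20 to 120 N. Pads are 22 mm wide; open, the fingers measure 114 mm over their backs; the gripper's body (76 mm by 85 mm) begins 54 mm behind the grasp point. The pads swing forward as they close: fully open they stand 13 mm farther back than shut.
Start: joints at [1.242, 0.052, 1.401, -0, 1.689, -0.07], TCP at [0.134, 0.508, 0.231] pointing down, gripper open.
Joint ranges: [-2.9, 2.9], [-0.91, 2.17], [0.12, 2.37], [-1.06, 4.2], [0.26, 2.73], [-2.93, 2.93]. Speed limits (rad/s): [2.57, 2.57, 3.01, 3.14, 3.14, 3.14].

## Interface

Orientations are given as a unit quaternion [x, y, z, w].
In Python, from bench import bot gives the robot as it stands.
- The arm moves only by the shell command python3 -m crank 'ROWS' [FORCE]. ROWS is JSON, one flat list of numbers, 7 for each row, row after row: the turn, a rotation vector about the tool's x, y, z in degrees, then the shift along the tool's x, y, z in cm, then the finger opening in cm, from 0 to 8.54. A call has 1 to 10 rows; each row shifts and turns the commanded pose from where the row before left it, along the tool's axes as they then stand; what a row does not reach is not made up. A row lasts 1/10 s, in which the tool goes at most 50 mm and 8.59 degrees, less where a joint would pass 70% of its speed; a pose out of reach is approached as far as the arm can. A call is refused whole if a number of a shift passes 5 or a number of a turn 8.59, either way. A call with a gripper value outside its range is refused whole. The fingers move at their own pace and stop on an object; FORCE is the grip in N (left out, the last holds). Time passes only in rows, so rows that do not move let the fingers close. It gives the time, the measured TCP pose, the force, the opening and the grip force at its end, in the units of the state.
- bot.read_state(): the state, without advancing time (a new reading comes with each control period).
- bot.camera(name): name is "scene" or "top" or "wrist"; returns a dict with "image" (480x640x3 uint8, blue, green, red), "fx", "fy", "cx", "cy" (pixels), "pose" (4x4, takes a point from camera to world coordinates); the wrist camera has in their place "T_tool_cam" (4x4, takes a point from camera to tool coordinates, whose origin is the TCP and whose axes are the flange's). Camera axes: x right, y down, z forward; pixel columns grow to the right and rows downward; lengths in m; the calibration is good to about 2 mm. A picture is of the moment at which its call begins: read the wrist's pose just before it. There is no depth.
- bot.close_job(): hands the job in; it is judged then, once.
Trained networks look in a picture, given as the dict that the camera call returned (one of the last four; its "shot" number tells which), for a name from the list of things; names that differ only in an ending like _2 or _b are one class to them, and where a whole thing is asked for, a point or a joint stands for the part that bears it (a point fixed in the world has none). Each returns a list of dicts, best first, with "conf" (0 to 1); they miss things now and then, are a little off and sometimes report something else, mostly with a low value. They report only what shows in the picture. A call takes as long as a camera call. They do not tell look-alikes from the thing itself.
- bot.search_frame(label, picture): "xy" ([column, row] in pixels, amid what is visible of it).
- bot.pinpoint(label, picture): "xy" ([column, row] in pixels: a listed point, or the origin of a listed thing).
The state is a dict: "t": time; "joint_pos": joint angles; "joint_vel": joint speeds; "joint_efforts": joint torques, N m; "tcp_pos": TCP position; "orientation": TCP orientation; "force": force on the tool from outside, world axes, zero at the start; "moment": the same for the moment, N m; "finger_gap": finger opening in m; "grasp_force": force on a finger pad.
Only numpy, scipy, OpenCV 4.12 (cv2) and the standard library are available. Lean on these libraries where they do the work, as an engineer would, in place of code of your own. Each camera call takes 0.05 s, during which the arm holds its last target. There are 200 camera calls.

## Task

Two nests of reducer bushes are stuck tight in the floor flanges on the jig: first slide the hold-down frame fully home over the flange plates, then pull the bushes apart one by one and put every one, and any standing loose on the bench, into the tray whose fixed sample at its far end is the same size. When all of them lie in their trays, slide the hold-down fully back, leaving the two flanges in their places in the jig and the other things on the bench alone.

Things in the scene. Friction and masses are not known exactly. Their poses are not given: they have to be found in the camera images.
- ma (a point): Centre (half-way up) of a loose round large (collar 60 mm across, spigot 49 mm) aluminium reducer bush, 44 mm long: lower 20 mm spigot, upper 24 mm collar with a blind socket; z up the axis, spigot to collar. Plugged into flange a. Spigot inside, collar resting on the rim of the piece below.
- mb (a point): Centre (half-way up) of a loose round large (collar 60 mm across, spigot 49 mm) aluminium reducer bush, 44 mm long: lower 20 mm spigot, upper 24 mm collar with a blind socket; z up the axis, spigot to collar. Plugged into flange b. Spigot inside, collar resting on the rim of the piece below.
- sa (a point): Centre (half-way up) of a loose round medium (collar 48 mm across, spigot 37 mm) aluminium reducer bush, 44 mm long: lower 20 mm spigot, upper 24 mm collar with a blind socket; z up the axis, spigot to collar. Plugged into the large bush of nest a. Spigot inside, collar resting on the rim of the piece below.
- sb (a point): Centre (half-way up) of a loose round medium (collar 48 mm across, spigot 37 mm) aluminium reducer bush, 44 mm long: lower 20 mm spigot, upper 24 mm collar with a blind socket; z up the axis, spigot to collar. Plugged into the large bush of nest b. Spigot inside, collar resting on the rim of the piece below.
- sc (a point): Centre (half-way up) of a loose round medium (collar 48 mm across, spigot 37 mm) aluminium reducer bush, 44 mm long: lower 20 mm spigot, upper 24 mm collar with a blind socket; z up the axis, spigot to collar. Stands on the bench; may be absent.
- xa (a point): Centre (half-way up) of a loose round small (collar 36 mm across, spigot 25 mm) aluminium reducer bush, 44 mm long: lower 20 mm spigot, upper 24 mm collar with a blind socket; z up the axis, spigot to collar. Plugged into the medium bush of nest a; may be absent. Spigot inside, collar resting on the rim of the piece below.
- xb (a point): Centre (half-way up) of a loose round small (collar 36 mm across, spigot 25 mm) aluminium reducer bush, 44 mm long: lower 20 mm spigot, upper 24 mm collar with a blind socket; z up the axis, spigot to collar. Plugged into the medium bush of nest b; may be absent. Spigot inside, collar resting on the rim of the piece below.
- xc (a point): Centre (half-way up) of a loose round small (collar 36 mm across, spigot 25 mm) aluminium reducer bush, 44 mm long: lower 20 mm spigot, upper 24 mm collar with a blind socket; z up the axis, spigot to collar. Stands on the bench; may be absent.
- hub_a (a point): Rim centre of flange a (+y side of the jig, hubs 160 mm apart): loose dark steel, 0.3 kg, 84 mm square plate 8 mm thick, 66 mm hub, rim 40 mm above its underside and 52 mm above the bench. Axes as the jig's. Grips the large bush with about 5 to 6 N, that one the medium with about half, that one the small with a quarter; lifts with the pull unless held down.
- hub_b (a point): Rim centre of flange b (-y side of the jig, hubs 160 mm apart): loose dark steel, 0.3 kg, 84 mm square plate 8 mm thick, 66 mm hub, rim 40 mm above its underside and 52 mm above the bench. Axes as the jig's. Grips the large bush with about 5 to 6 N, that one the medium with about half, that one the small with a quarter; lifts with the pull unless held down.
- holddown (a joint): Travel in m of the steel hold-down frame along the jig's +y: 0 is fully back (its lugs stand beside the flanges, which are free), 0.050 is fully home (lugs over the edges of both flange plates). Slides with about 3 N of friction, stays where it is left, solid stops at both ends.
- knob (a point): Centre of the black upright round knob that moves the hold-down frame, 22 mm across and 36 mm tall (top 18 mm above this point), on the frame's -y end; its axes are the jig's: y is the direction of sliding home. The frame's bar lies 28 mm below this point. The fixed jig reaches 67 mm to either x side and from 25 mm (frame back) behind the knob to 365 mm ahead of it along y, end stops 34 mm high.
- floor_m (a point): Centre of the inner floor (4 mm above the bench) of the fixed black stock tray for the large bushes: inside 152 mm along its x by 96 mm along its y, walls 4 mm thick and 24 mm high above the bench. A sample bush of its size, fixed, stands just beyond its far (+x) end, 118 mm from this point, top 48 mm above the bench. The trays' order from left to right changes.
- floor_s (a point): Centre of the inner floor (4 mm above the bench) of the fixed black stock tray for the medium bushes: inside 152 mm along its x by 96 mm along its y, walls 4 mm thick and 24 mm high above the bench. A sample bush of its size, fixed, stands just beyond its far (+x) end, 118 mm from this point, top 48 mm above the bench. The trays' order from left to right changes.
- floor_x (a point): Centre of the inner floor (4 mm above the bench) of the fixed black stock tray for the small bushes: inside 152 mm along its x by 96 mm along its y, walls 4 mm thick and 24 mm high above the bench. A sample bush of its size, fixed, stands just beyond its far (+x) end, 118 mm from this point, top 48 mm above the bench. The trays' order from left to right changes.
- offcut: Bystander to leave alone: wood offcut 110 x 50 x 35 mm; centre of its underside.
- tape: Bystander to leave alone: yellow tape measure 70 x 34 x 62 mm high; centre of its underside.
- jar: Bystander to leave alone: closed glass jar 66 mm across, 80 mm tall; centre of its underside.
- tin: Bystander to leave alone: small paint tin 76 mm across, 70 mm tall; centre of its underside.
There are look-alikes about, which are no part of the job. Leave any pink look-alike of the part that bears sb alone. Leave any blue look-alike of the part that bears hub_b alone.

How it is judged:
On the way, in this order (a step that is already met when the one before it is completed fails the run):
1. the hold-down is fully home (within 4 mm) with both large bushes still in their flanges (value of joint holddown above 0.046 m and distance between ma and hub_a below 0.02 m and distance between mb and hub_b below 0.02 m), for 0.2 s.
2. every bush is in the tray of its size while the hold-down is still home (x of ma in the frame of floor_m between -0.076 and 0.076 m and y of ma in the frame of floor_m between -0.048 and 0.048 m and z of ma in the frame of floor_m between 0.005 and 0.038 m and x of mb in the frame of floor_m between -0.076 and 0.076 m and y of mb in the frame of floor_m between -0.048 and 0.048 m and z of mb in the frame of floor_m between 0.005 and 0.038 m and x of sa in the frame of floor_s between -0.076 and 0.076 m and y of sa in the frame of floor_s between -0.048 and 0.048 m and z of sa in the frame of floor_s between 0.005 and 0.038 m and x of sb in the frame of floor_s between -0.076 and 0.076 m and y of sb in the frame of floor_s between -0.048 and 0.048 m and z of sb in the frame of floor_s between 0.005 and 0.038 m and x of sc in the frame of floor_s between -0.076 and 0.076 m and y of sc in the frame of floor_s between -0.048 and 0.048 m and z of sc in the frame of floor_s between 0.005 and 0.038 m and x of xa in the frame of floor_x between -0.076 and 0.076 m and y of xa in the frame of floor_x between -0.048 and 0.048 m and z of xa in the frame of floor_x between 0.005 and 0.038 m and x of xb in the frame of floor_x between -0.076 and 0.076 m and y of xb in the frame of floor_x between -0.048 and 0.048 m and z of xb in the frame of floor_x between 0.005 and 0.038 m and x of xc in the frame of floor_x between -0.076 and 0.076 m and y of xc in the frame of floor_x between -0.048 and 0.048 m and z of xc in the frame of floor_x between 0.005 and 0.038 m and value of joint holddown above 0.046 m), for 0.2 s.
At the end, for the whole second after the job is handed in: Every bush present lies at rest within the walls of the tray of its own size, down on the floor of it (its centre less than 38 mm above the tray floor; standing or lying), the hold-down is within 4 mm of fully back, and both flanges are within 12 mm of where they began (x of ma in the frame of floor_m between -0.076 and 0.076 m and y of ma in the frame of floor_m between -0.048 and 0.048 m and z of ma in the frame of floor_m between 0.005 and 0.038 m and x of mb in the frame of floor_m between -0.076 and 0.076 m and y of mb in the frame of floor_m between -0.048 and 0.048 m and z of mb in the frame of floor_m between 0.005 and 0.038 m and x of sa in the frame of floor_s between -0.076 and 0.076 m and y of sa in the frame of floor_s between -0.048 and 0.048 m and z of sa in the frame of floor_s between 0.005 and 0.038 m and x of sb in the frame of floor_s between -0.076 and 0.076 m and y of sb in the frame of floor_s between -0.048 and 0.048 m and z of sb in the frame of floor_s between 0.005 and 0.038 m and x of sc in the frame of floor_s between -0.076 and 0.076 m and y of sc in the frame of floor_s between -0.048 and 0.048 m and z of sc in the frame of floor_s between 0.005 and 0.038 m and x of xa in the frame of floor_x between -0.076 and 0.076 m and y of xa in the frame of floor_x between -0.048 and 0.048 m and z of xa in the frame of floor_x between 0.005 and 0.038 m and x of xb in the frame of floor_x between -0.076 and 0.076 m and y of xb in the frame of floor_x between -0.048 and 0.048 m and z of xb in the frame of floor_x between 0.005 and 0.038 m and x of xc in the frame of floor_x between -0.076 and 0.076 m and y of xc in the frame of floor_x between -0.048 and 0.048 m and z of xc in the frame of floor_x between 0.005 and 0.038 m and linear speed of each of bush_ma, bush_mb, bush_sa, bush_sb, bush_sc, bush_xa, bush_xb, bush_xc below 0.02 m/s and value of joint holddown below 0.004 m and distance of each of hub_a, hub_b from where it was at the start of the episode below 0.012 m); the robot touches nothing.
It fails at once if a bystander is pushed more than 40 mm or knocked over (distance of any of offcut, tape, jar, tin from where it was at the start of the episode above 0.04 m or angle between any of jar, tin's own z axis and vertical above 0.6 rad).
Of bush_xa, bush_xb, bush_sc, bush_xc only 2 to 4 are there at a start; the rules pass over those that are not, and their reading is None.
At some moment in a run one of bush_sc, bush_xc may be knocked a few centimetres aside while the robot is not near it.
Once in a run the grip may slacken for a moment while it holds something.
It also fails if it takes over 210 s, if anything falls off the work surface, if the arm or the gripper's body presses on something with over 40 N, if the wrist force passes 120 N, or if a joint passes its speed limit or range.

## Working session

There is one attempt and no reset: what is moved stays moved. The work goes in short steps, Python scripts to look and compute and a shell command to move; the robot and the scene stay as the last step left them, time stands still between calls to the robot, and variables do not carry over. Pictures are saved under pics/ and viewed, at most 14 in all, crops included, and the job is handed in when it is done.

```bash
ls; mkdir -p pics; cat > h.py <<'E'
import numpy as np, cv2
from bench import bot
from scipy.spatial.transform import Rotation as R
def cam(n):
    s=bot.read_state(); c=bot.camera(n)
    if n=='wrist':
        T=np.eye(4);T[:3,:3]=R.from_quat(s['orientation']).as_matrix();T[:3,3]=s['tcp_pos'];c['P']=T@np.array(c['T_tool_cam'])
    else: c['P']=np.array(c['pose'])
    return c
def ray(c,xy,z):
    d=c['P'][:3,:3]@np.array([(xy[0]-c['cx'])/c['fx'],(xy[1]-c['cy'])/c['fy'],1]);o=c['P'][:3,3]
    return o+d*(z-o[2])/d[2]
def proj(c,p):
    q=np.linalg.inv(c['P'])@np.append(p,1);return np.array([q[0]/q[2]*c['fx']+c['cx'],q[1]/q[2]*c['fy']+c['cy']])
E
python3 - <<'E'
from h import *
s=bot.read_state();print(s)
Z=dict(ma=.074,sa=.098,xa=.122,sc=.022,xc=.022,hub_a=.052,knob=.05,floor_m=.004,floor_s=.004,floor_x=.004,offcut=0,tape=0,jar=0,tin=0)
for n in ['top','scene']:
    c=cam(n);cv2.imwrite(f'pics/{n}0.png',c['image']);print(n,c['P'][:3,3].round(3),c['fx'])
    for k,z in Z.items():
        for d in bot.pinpoint(k,c)[:5]:
            if d['conf']>.2:print(k,round(d['conf'],2),np.round(d['xy']),ray(c,d['xy'],z)[:2].round(3))
E
```

```text
pics
{'t': 0.0, 'joint_pos': array([ 1.24168447e+00,  5.27969644e-02,  1.40171198e+00, -3.36255883e-05,
        1.68861848e+00, -7.02812119e-02]), 'joint_vel': array([-0.0007344 , -0.00204699, -0.00043393, -0.00113329,  0.00033018,
       -0.00040102]), 'joint_efforts': array([-1.20885576e-03, -3.81658995e+01, -3.60188627e+01, -1.30594772e-04,
        5.89430798e-03,  1.03684903e-05]), 'tcp_pos': array([0.13425315, 0.50723092, 0.2304997 ]), 'orientation': array([ 1.29056287e-01,  9.91636973e-01, -7.55445465e-04, -1.35861413e-04]), 'force': array([-0.11766689, -0.44537403,  0.40124626]), 'moment': array([ 0.00525375, -0.00048349,  0.07794847]), 'grasp_force': 0.0, 'finger_gap': 0.08547768489281914}
top [ 0.231 -0.022  1.339] 526.3437718569651
ma 0.49 [246. 252.] [0.454 0.146]
sa 0.71 [250. 252.] [0.449 0.135]
xa 0.55 [246. 252.] [0.445 0.142]
sc 0.56 [246. 255.] [0.455 0.156]
hub_a 0.58 [310. 263.] [ 0.427 -0.009]
knob 0.7 [370. 268.] [ 0.41  -0.156]
floor_m 0.83 [368. 189.] [ 0.626 -0.165]
floor_m 0.74 [306. 188.] [ 0.632 -0.001]
floor_m 0.7 [237. 188.] [0.637 0.18 ]
floor_m 0.68 [24
[... 932 characters left out ...]
449 0.152]
hub_a 0.62 [263. 208.] [ 0.414 -0.269]
knob 0.79 [297. 221.] [ 0.398 -0.16 ]
floor_m 0.98 [277. 306.] [0.638 0.006]
floor_m 0.69 [337. 345.] [0.644 0.181]
floor_m 0.66 [229. 274.] [ 0.628 -0.167]
floor_s 0.98 [277. 306.] [0.638 0.006]
floor_s 0.69 [337. 345.] [0.644 0.181]
floor_s 0.66 [229. 274.] [ 0.628 -0.167]
floor_x 0.98 [277. 306.] [0.638 0.006]
floor_x 0.69 [337. 345.] [0.644 0.181]
floor_x 0.66 [229. 274.] [ 0.628 -0.167]
offcut 0.69 [385. 274.] [0.381 0.11 ]
offcut 0.6 [166. 238.] [ 0.629 -0.411]
tape 0.85 [434. 388.] [0.61  0.388]
tape 0.53 [385. 276.] [0.388 0.114]
jar 0.93 [526. 397.] [0.52  0.526]
jar 0.37 [383. 275.] [0.386 0.109]
tin 0.97 [175. 215.] [ 0.54  -0.493]
```

```bash
python3 -m crank 2>&1 | head -5
```

```text
invalid input
```

View pics/top0.png

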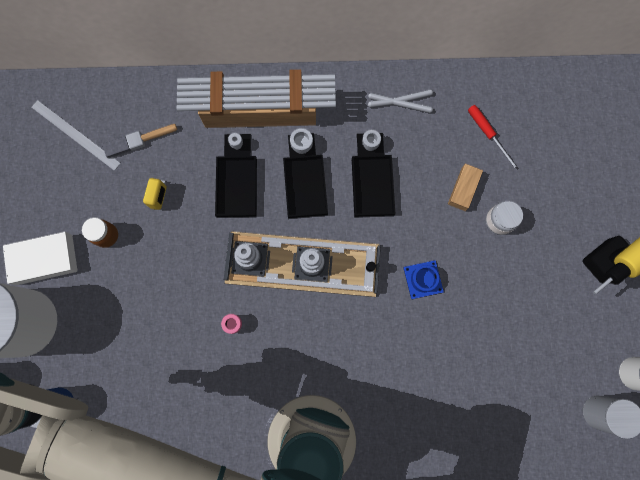

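View pics/scene0.png

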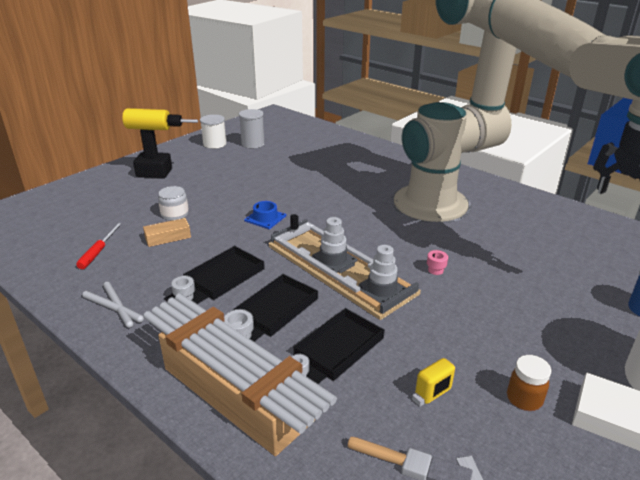

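The top view shows two full nests (at px 246,255 and 312,263), each with three bushes. The knob is at (371,267). Trays from left to right are small (237), large (306) and medium (368), judged by the samples at row 140. I'll leave the pink bush (231,324) and the blue flange (425,280) alone. No loose grey bush is visible yet, and the arm hides part of the bench.

```bash
cat >> h.py <<'E'
def go(p,yaw=None):
    "rows needed from the measured pose: tool-frame shift (cm) before turning, turn about tool z (deg); yaw=clockwise angle of tool y from world +y"
    s=bot.read_state();M=R.from_quat(s['orientation']);d=M.inv().apply(np.array(p)-s['tcp_pos'])*100
    y=M.as_matrix()[:,1];a=np.degrees(np.arctan2(y[0],y[1]))
    print('shift',d.round(2),'turn',None if yaw is None else round(yaw-a,2),'tilt',M.as_matrix()[:,2].round(4),'tcp',s['tcp_pos'].round(4),'yaw',round(a,2),'t',round(s['t'],2))
E
python3 - <<'E'
from h import *
go([.40,-.0,.36],5)
print(np.round(bot.camera('wrist')['T_tool_cam'],3))
E
```

```text
shift [-38.67 -42.26 -12.87] turn -9.83 tilt [ 0.e+00  1.e-04 -1.e+00] tcp [0.1343 0.5075 0.2313] yaw 14.83 t 1.5
[[-0.    -0.966 -0.26   0.066]
 [ 1.    -0.    -0.    -0.   ]
 [-0.    -0.26   0.966 -0.142]
 [ 0.     0.     0.     1.   ]]
```

```bash
python3 -m crank '[0,0,0,-3,-3.2,-1,8.5, 0,0,0,-3,-3.2,-1,8.5, 0,0,0,-3,-3.2,-1,8.5, 0,0,0,-3,-3.2,-1,8.5, 0,0,0,-3,-3.2,-1,8.5, 0,0,0,-3,-3.2,-1,8.5, 0,0,0,-3,-3.2,-1,8.5, 0,0,0,-3,-3.2,-1,8.5, 0,0,0,-3,-3.2,-1,8.5, 0,0,0,-3,-3.2,-1,8.5]'; python3 -m crank '[0,0,0,-3,-3.2,-1,8.5, 0,0,0,-3,-3.2,-1,8.5, 0,0,0,-3,-3.2,-1,8.5,0,0,-5,0,0,0,8.5,0,0,-5,0,0,0,8.5,0,0,0,0,0,0,8.5]'
python3 - <<'E'
from h import *
go([.40,-.0,.36],5)
Z=dict(ma=.054,sa=.078,xa=.102,sc=.022,xc=.022,hub_a=.052,knob=.05)
for n in ['wrist','top']:
    c=cam(n);cv2.imwrite(f'pics/{n}1.png',c['image'])
    for k,z in Z.items():
        for d in bot.pinpoint(k,c)[:5]:
            if d['conf']>.2:print(k,round(d['conf'],2),np.round(d['xy']),ray(c,d['xy'],z)[:2].round(3))
    a=cv2.imread('pics/wrist1.png')
b=c['image'];cv2.imwrite('pics/j1.png',np.hstack([cv2.resize(a,(400,300)),cv2.resize(b,(400,300))]))
E
```

```text
t: 2.55
tcp_pos: [0.3428, 0.1197, 0.332]
orientation: [0.129, 0.992, 0.0, 0.001]
force: [1.3, 0.9, -0.1]
finger_gap: 0.0849
grasp_force: 0.0
t: 3.15
tcp_pos: [0.405, 0.0052, 0.3613]
orientation: [0.042, 0.999, 0.0, -0.0]
force: [-0.9, -0.6, 0.0]
finger_gap: 0.0849
grasp_force: 0.0
shift [ 0.45 -0.56  0.13] turn 0.16 tilt [-0.e+00  1.e-04 -1.e+00] tcp [0.405  0.0052 0.3613] yaw 4.84 t 3.15
ma 0.68 [223. 339.] [ 0.6   -0.151]
ma 0.37 [329. 334.] [0.605 0.001]
sa 0.62 [574. 308.] [0.58  0.332]
sa 0.55 [436. 223.] [0.448 0.148]
xa 0.84 [442. 230.] [0.451 0.146]
sc 0.73 [440. 223.] [0.462 0.171]
hub_a 0.94 [ 95. 199.] [ 0.384 -0.286]
knob 0.57 [196. 211.] [ 0.411 -0.159]
sa 0.41 [247. 256.] [0.444 0.144]
xa 0.71 [244. 250.] [0.453 0.149]
hub_a 0.83 [428. 274.] [ 0.392 -0.298]
hub_a 0.58 [309. 262.] [ 0.427 -0.007]
knob 0.95 [370. 268.] [ 0.41  -0.157]
knob 0.39 [306. 189.] [ 0.617 -0.002]
```

View pics/j1.png

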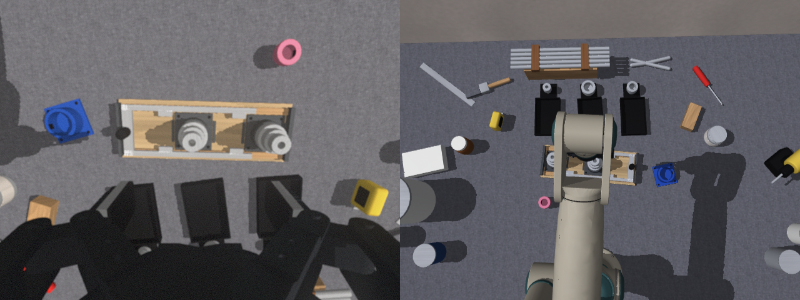

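The wrist view (image top is nearer the robot) shows the knob at half-scale px (123,133), the hubs at (192,135) and (270,138), and no loose grey bushes. The second top view has none either, so there are six bushes to move. Next I'll fit the jig's yaw from its edges and work out the knob approach.

```bash
python3 - <<'E'
from h import *
c=cam('wrist')
for a,b in [((240,202),(584,212)),((248,314),(586,323))]:
    p,q=ray(c,a,.015),ray(c,b,.015);d=q-p;print(p[:2].round(3),q[:2].round(3),np.degrees(np.arctan2(d[0],d[1])))
for k,z in dict(knob=.05,xa=.102,floor_m=.004).items():
  for d in bot.pinpoint(k,c)[:4]:print(k,round(d['conf'],2),np.round(d['xy']),ray(c,d['xy'],z)[:2].round(3))
# tops of nests: zoomed crop
cv2.imwrite('pics/z1.png',cv2.resize(c['image'][190:340,170:610],None,fx=1.8,fy=1.8))
go([.410,-.158,.12],7)
E
```

```text
[ 0.409 -0.107] [0.465 0.377] 6.534412367029704
[ 0.583 -0.12 ] [0.642 0.4  ] 6.53584262638996
knob 0.61 [195. 213.] [ 0.414 -0.16 ]
xa 0.71 [443. 230.] [0.45  0.148]
floor_m 0.88 [328. 335.] [ 0.636 -0.001]
floor_m 0.79 [221. 341.] [ 0.632 -0.172]
floor_m 0.19 [  1. 297.] [ 0.527 -0.501]
shift [ -1.89 -16.26  24.12] turn 2.17 tilt [-1.e-04  1.e-04 -1.e+00] tcp [0.4049 0.0056 0.3613] yaw 4.83 t 4.15
```

View pics/z1.png

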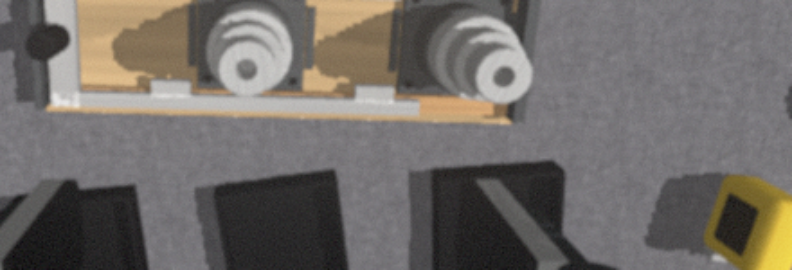

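```bash
python3 - <<'E'
from h import *
c=cam('wrist')
for n,p in dict(b=(307.8,227.8),a=(449.4,232.2)).items(): print(n,ray(c,p,.124)[:2].round(4))
print(ray(c,(196,213),.068)[:2])
E
python3 -m crank '[0,0,1,-0.4,-4.1,0,8.5, 0,0,1,-0.4,-4.1,0,8.5, 0,0,0,-0.4,-4.1,0,8.5, 0,0,0,-0.4,-4,0,8.5, 0,0,0,0,0,4,8.5, 0,0,0,0,0,4,8.5, 0,0,0,0,0,4,8.5, 0,0,0,0,0,4,8.5, 0,0,0,0,0,4,8.5,0,0,0,0,0,0,8.5]'
python3 - <<'E'
from h import *
go([.410,-.158,.12],6.5)
c=cam('wrist');cv2.imwrite('pics/w2.png',c['image'])
for k,z in dict(knob=.05).items():
  for d in bot.pinpoint(k,c)[:4]:print(k,round(d['conf'],2),np.round(d['xy']),ray(c,d['xy'],z)[:2].round(4))
E
```

```text
b [ 0.4289 -0.0097]
a [0.4474 0.1478]
[ 0.41096156 -0.15211871]
t: 5.2
tcp_pos: [0.4008, -0.1568, 0.1559]
orientation: [0.06, 0.998, 0.002, -0.005]
force: [0.4, -0.5, -0.1]
finger_gap: 0.0848
grasp_force: 0.0
shift [-0.96 -0.02  3.58] turn -0.33 tilt [-0.0095  0.0048 -0.9999] tcp [ 0.4008 -0.1568  0.1559] yaw 6.83 t 5.2
knob 0.78 [321. 253.] [ 0.413  -0.1571]
```

View pics/w2.png

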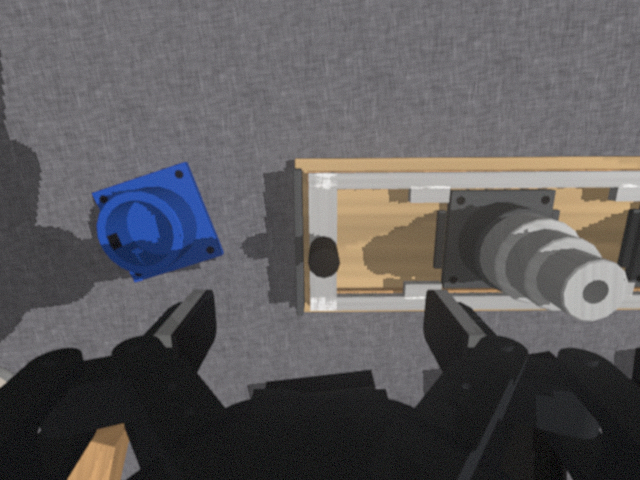

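```bash

python3 -m crank '[0,0,0,-1.1,0,3,8.5, 0,0,0,0,0,4,8.5, 0,0,0,0,0,4,8.5, 0,0,0,0,0,0,8.5, 0,0,0,0,0,0,3, 0,0,0,0,0,0,1.5,0,0,0,0,0,0,1.5,0,0,0,0,0,0,1.5,0,0,0,0,0,0,1.5]' 60
python3 - <<'E'
from h import *
go([.412+.056*np.sin(.117),-.157+.056*np.cos(.117),.045],6.7)
s=bot.read_state();print(s['force'],s['grasp_force'],s['finger_gap'])
E
```

```text
t: 6.2
tcp_pos: [0.4161, -0.1558, 0.0537]
orientation: [0.059, 0.998, 0.005, 0.002]
force: [-0.0, 24.8, 16.6]
finger_gap: 0.0201
grasp_force: 58.2
shift [0.4  5.42 0.92] turn -0.09 tilt [ 0.0036  0.0088 -1.    ] tcp [ 0.4161 -0.1558  0.0537] yaw 6.79 t 6.2
[-1.21254132e-02  2.47803010e+01  1.65985495e+01] 58.223934173583984 0.02008503869045523
```

```bash

python3 -m crank '[0,0,0,0,0.5,-0.4,1.5, 0,0,0,0,1,0,1.5, 0,0,0,0,1,0,1.5, 0,0,0,0,1,0,1.5,0,0,0,0,1,0,1.5,0,0,0,0,0.7,0,1.5,0,0,0,0,0,0,1.5,0,0,0,0,0,0,1.5]'
python3 - <<'E'
from h import *
go([.412+.05*np.sin(.117),-.157+.05*np.cos(.117),.045],6.7)
s=bot.read_state();print(s['force'],s['grasp_force'],s['finger_gap'])
E
```

```text
t: 7.0
tcp_pos: [0.4215, -0.1069, 0.0542]
orientation: [0.059, 0.998, 0.001, 0.001]
force: [11.8, 0.5, -18.8]
finger_gap: 0.0201
grasp_force: 62.8
shift [ 0.36 -0.09  0.91] turn -0.1 tilt [ 0.0027  0.0017 -1.    ] tcp [ 0.4215 -0.1069  0.0542] yaw 6.8 t 7.0
[ 11.83951941   0.46617627 -18.77091445] 62.81359791755676 0.020055611977595953
```

```bash

python3 -m crank '[0,0,0,0,0.3,0.2,1.5, 0,0,0,0,0.3,0,1.5, 0,0,0,0,0,0,1.5]'
python3 -m crank '[0,0,0,0,0,0,8.5, 0,0,0,0,0,0,8.5,0,0,0,0,0,0,8.5, 0,0,0,0,0,-4,8.5,0,0,0,0,0,-4,8.5,0,0,0,0,0,-4,8.5,0,0,0,0,0,-4,8.5,0,0,0,0,0,0,8.5]' 
python3 - <<'E'
from h import *
go([.429-.02*0,-.0097,.2],6.7)
c=cam('wrist');cv2.imwrite('pics/w3.png',c['image'])
for k,z in dict(knob=.05,xb=.102).items():
  for d in bot.pinpoint(k,c)[:3]:print(k,round(d['conf'],2),np.round(d['xy']),ray(c,d['xy'],z)[:2].round(4))
E
```

```text
t: 7.3
tcp_pos: [0.4217, -0.1057, 0.054]
orientation: [0.06, 0.998, -0.004, 0.001]
force: [1.5, -21.0, -6.4]
finger_gap: 0.0199
grasp_force: 64.3
t: 8.1
tcp_pos: [0.4236, -0.1023, 0.2197]
orientation: [0.059, 0.998, -0.001, 0.005]
force: [-0.2, -0.1, -1.1]
finger_gap: 0.0847
grasp_force: 0.0
shift [0.57 9.26 1.95] turn -0.09 tilt [ 0.0106 -0.0031 -0.9999] tcp [ 0.4236 -0.1023  0.2197] yaw 6.79 t 8.1
knob 0.86 [316. 211.] [ 0.418  -0.1058]
xb 0.87 [438. 226.] [ 0.4304 -0.0126]
```

View pics/w3.png

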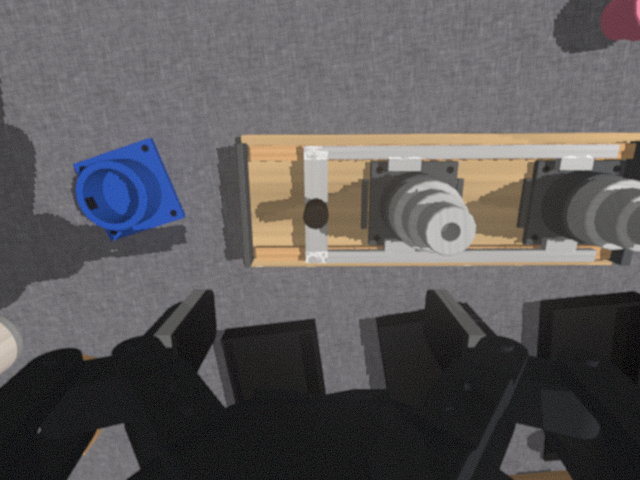

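The hold-down is home: the lugs sit over the plates, and the stop pushes back with 21 N. Small bush b's top is at px (451,231). Next: the tray directions, and the approach to xb.

```bash
python3 - <<'E'
from h import *
c=cam('wrist'); p=ray(c,(451,231),.124);print('xb',p[:2].round(4))
go([p[0],p[1],.2],6.7)
c=cam('top')
for n,f,q in [('x',(237,188),(235,140)),('m',(306,188),(301,140)),('s',(368,189),(371,140))]:
    a=ray(c,f,.004);b=ray(c,q,.048);d=b-a;print(n,a[:2].round(3),b[:2].round(3),np.linalg.norm(d[:2]).round(3),'yaw ccw',np.degrees(np.arctan2(d[1],d[0])).round(1))
E
```

```text
xb [ 0.4236 -0.0119]
shift [0.79 8.93 1.21] turn -0.11 tilt [-2.e-03  9.e-04 -1.e+00] tcp [ 0.4209 -0.1016  0.212 ] yaw 6.81 t 8.3
x [0.638 0.18 ] [0.754 0.179] 0.116 yaw ccw -0.5
m [ 0.633 -0.001] [0.749 0.008] 0.117 yaw ccw 4.7
s [ 0.626 -0.164] [ 0.745 -0.173] 0.119 yaw ccw -4.2
```

```bash

python3 -m crank '[0,0,0,0.3,3,0,8.5, 0,0,0,0.1,3,0,8.5,0,0,0,0,3,0,8.5, 0,0,0,0,0,0,8.5, 0,0,0,0,0,0,8.5,0,0,0,0,0,0,8.5]'
python3 - <<'E'
from h import *
go([.427,-.0115,.2],6.7)
c=cam('wrist');cv2.imwrite('pics/w4.png',c['image'])
for d in bot.pinpoint('xb',c)[:3]:print(round(d['conf'],2),np.round(d['xy']),ray(c,d['xy'],.102)[:2].round(4))
E
```

```text
t: 8.95
tcp_pos: [0.4278, -0.0126, 0.2126]
orientation: [0.06, 0.998, -0.0, -0.001]
force: [0.7, 0.5, -0.3]
finger_gap: 0.0853
grasp_force: 0.0
shift [0.09 0.1  1.26] turn -0.16 tilt [-0.0013  0.     -1.    ] tcp [ 0.4278 -0.0126  0.2126] yaw 6.86 t 8.95
0.64 [322. 237.] [ 0.4295 -0.0114]
```

View pics/w4.png

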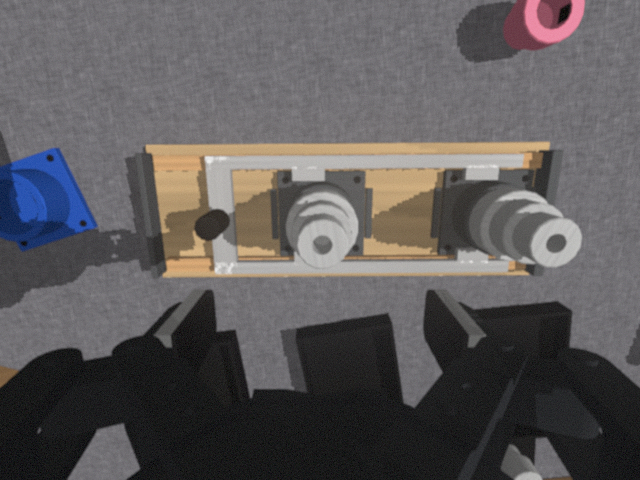

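```bash

python3 -m crank '[0,0,0,0,0.1,4,8.5, 0,0,0,0,0,4,8.5,0,0,0,0,0,3.1,8.5, 0,0,0,0,0,0,8.5, 0,0,0,0,0,0,2.5,0,0,0,0,0,0,2.5,0,0,0,0,0,0,2.5,0,0,0,0,0,0,2.5,0,0,0,0,0,0,2.5,0,0,0,0,0,0,2.5]' 50
python3 -m crank '[0,0,0,0,0,-0.5,2.5,0,0,0,0,0,-0.5,2.5,0,0,0,0,0,-0.5,2.5,0,0,0,0,0,-1,2.5,0,0,0,0,0,-3,2.5,0,0,0,0,0,-3,2.5,0,0,0,0,0,0,2.5]'
python3 - <<'E'
from h import *
go([.605,.18,.19])
c=cam('wrist');cv2.imwrite('pics/w5.png',c['image'])
s=bot.read_state();print(s['force'],s['grasp_force'],s['finger_gap'])
E
```

```text
t: 10.05
tcp_pos: [0.4293, -0.0112, 0.1043]
orientation: [0.06, 0.998, -0.0, 0.002]
force: [-0.2, 0.1, 5.4]
finger_gap: 0.0346
grasp_force: 49.4
t: 10.75
tcp_pos: [0.4302, -0.0113, 0.1926]
orientation: [0.06, 0.998, -0.0, 0.004]
force: [-0.6, 0.0, 0.4]
finger_gap: 0.0342
grasp_force: 49.9
shift [-15.08  21.07   0.39] turn None tilt [ 0.0087 -0.001  -1.    ] tcp [ 0.4302 -0.0113  0.1926] yaw 6.83 t 10.75
[ 0.19658138  0.34612611 -1.07244851] 49.91785168647766 0.03396468889811774
```

View pics/w5.png

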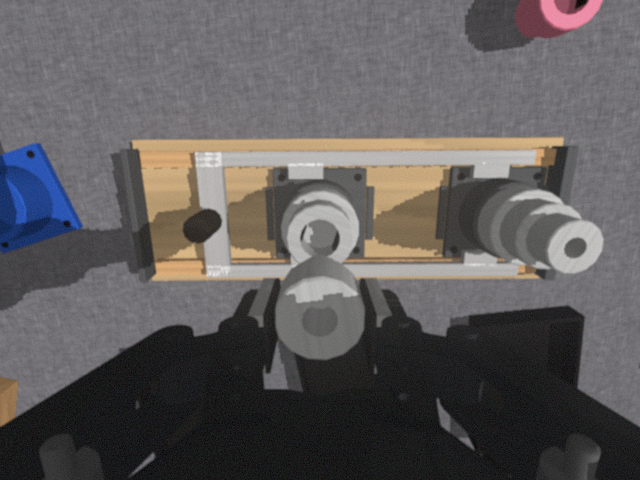

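```bash

python3 -m crank '[0,0,0,-2.5,3.5,0,2.5, 0,0,0,-2.5,3.5,0,2.5,0,0,0,-2.5,3.5,0,2.5,0,0,0,-2.5,3.5,0,2.5,0,0,0,-2.5,3.5,0,2.5,0,0,0,-2.5,3.5,0,2.5,0,0,0,0,0,0,2.5,0,0,0,0,0,4,2.5,0,0,0,0,0,4,2.5,0,0,0,0,0,0,2.5]'
python3 - <<'E'
from h import *
go([.605,.18,.031])
c=cam('wrist');cv2.imwrite('pics/w6.png',c['image'])
s=bot.read_state();print(s['force'],s['grasp_force'],s['finger_gap'])
for k in ['floor_x','xb']:
  for d in bot.pinpoint(k,c)[:3]:print(k,round(d['conf'],2),np.round(d['xy']),ray(c,d['xy'],.004)[:2].round(4))
E
```

```text
t: 11.8
tcp_pos: [0.598, 0.1784, 0.0996]
orientation: [0.06, 0.998, -0.002, -0.007]
force: [-0.7, -0.6, -2.9]
finger_gap: 0.0343
grasp_force: 50.1
shift [-0.76  0.28  6.85] turn None tilt [-0.0135 -0.0032 -0.9999] tcp [0.598  0.1784 0.0996] yaw 6.84 t 11.8
[-0.29745185 -0.13485702  0.26755232] 50.12508273124695 0.03449813669433166
floor_x 0.62 [ 93. 317.] [0.6357 0.0017]
xb 0.83 [317. 297.] [0.6396 0.1708]
```

View pics/w6.png

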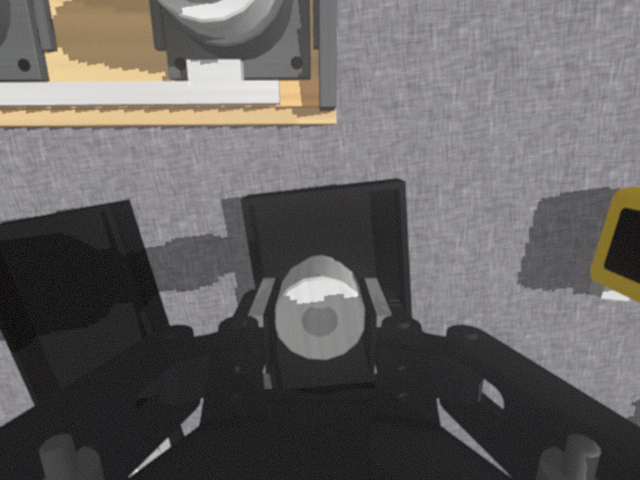

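```bash

python3 -m crank '[0,0,0,0,0.4,3.5,2.5, 0,0,0,0,0,3.3,2.5,0,0,0,0,0,0,2.5,0,0,0,0,0,0,5.5,0,0,0,0,0,0,5.5,0,0,0,0,0,0,5.5,0,0,0,0,0,-4,5.5,0,0,0,0,0,-4,8.5,0,0,0,0,0,-4,8.5,0,0,0,0,0,-4,8.5]'
python3 - <<'E'
from h import *
go([.4482,.148,.195],6.7)
c=cam('wrist');cv2.imwrite('pics/w7.png',c['image'])
for k in ['xb']:
  for d in bot.pinpoint(k,c)[:3]:print(k,round(d['conf'],2),np.round(d['xy']),ray(c,d['xy'],.026)[:2].round(4))
for k in ['floor_x']:
  for d in bot.pinpoint(k,c)[:3]:print(k,round(d['conf'],2),np.round(d['xy']),ray(c,d['xy'],.004)[:2].round(4))
E
```

```text
t: 12.95
tcp_pos: [0.6027, 0.1836, 0.2029]
orientation: [0.06, 0.998, 0.0, 0.001]
force: [0.5, 0.9, 0.6]
finger_gap: 0.0851
grasp_force: 0.0
shift [14.92 -5.37  0.75] turn -0.13 tilt [ 2.7e-03  7.0e-04 -1.0e+00] tcp [0.6027 0.1836 0.2029] yaw 6.83 t 12.95
xb 0.68 [319. 217.] [0.6032 0.1827]
floor_x 0.83 [320. 246.] [0.6387 0.18  ]
floor_x 0.66 [148. 262.] [0.6342 0.0015]
```

```bash

python3 -m crank '[0,0,0,4,-1.4,0,8.5, 0,0,0,4,-1.4,0,8.5,0,0,0,4,-1.4,0,8.5,0,0,0,2.9,-1.2,0,8.5,0,0,0,0,0,0,8.5,0,0,0,0,0,0,8.5]'
python3 - <<'E'
from h import *
go([.4482,.148,.2],6.7)
c=cam('wrist')
for k in ['xa']:
  for d in bot.pinpoint(k,c)[:3]:print(k,round(d['conf'],2),np.round(d['xy']),ray(c,d['xy'],.102)[:2].round(4))
m=c['image'][190:300,260:380];g=cv2.cvtColor(m,cv2.COLOR_BGR2GRAY)
h=cv2.HoughCircles(g,cv2.HOUGH_GRADIENT,1.5,30,param1=120,param2=25,minRadius=20,maxRadius=45)
if h is not None:
  for x,y,r in h[0][:3]:print('circ',x+260,y+190,r,ray(c,(x+260,y+190),.124)[:2].round(4))
E
```

```text
t: 13.7
tcp_pos: [0.4482, 0.1476, 0.1996]
orientation: [0.06, 0.998, 0.0, 0.001]
force: [0.1, -0.5, 0.5]
finger_gap: 0.0849
grasp_force: 0.0
shift [-0.    0.04 -0.04] turn -0.13 tilt [ 1.1e-03  3.0e-04 -1.0e+00] tcp [0.4482 0.1476 0.1996] yaw 6.83 t 13.7
xa 0.71 [319. 238.] [0.447  0.1472]
circ 320.75 229.75 39.05 [0.4361 0.1497]
circ 329.75 259.75 42.5 [0.457  0.1532]
circ 269.75 300.25 40.85 [0.4809 0.1095]
```

```bash

python3 -m crank '[0,0,0,0.1,0,4,8.5, 0,0,0,0,0,3.5,8.5,0,0,0,0,0,2.3,8.5, 0,0,0,0,0,0,8.5, 0,0,0,0,0,0,2.5,0,0,0,0,0,0,2.5,0,0,0,0,0,0,2.5,0,0,0,0,0,0,2.5,0,0,0,0,0,0,2.5,0,0,0,0,0,0,2.5]' 50
python3 -m crank '[0,0,0,0,0,-0.5,2.5,0,0,0,0,0,-0.5,2.5,0,0,0,0,0,-0.5,2.5,0,0,0,0,0,-1,2.5,0,0,0,0,0,-3,2.5,0,0,0,0,0,-3,2.5,0,0,0,0,0,0,2.5]'
python3 - <<'E'
from h import *
go([.672,.182,.19])
c=cam('wrist')
s=bot.read_state();print(s['force'],s['grasp_force'],s['finger_gap'])
for k,z in [('xa',.17),('sa',.078),('ma',.054),('hub_a',.052)]:
  for d in bot.pinpoint(k,c)[:3]:print(k,round(d['conf'],2),np.round(d['xy']),ray(c,d['xy'],z)[:2].round(4))
E
```

```text
t: 14.8
tcp_pos: [0.4482, 0.148, 0.1029]
orientation: [0.06, 0.998, 0.0, 0.001]
force: [-0.6, 0.0, 5.7]
finger_gap: 0.0345
grasp_force: 49.6
t: 15.5
tcp_pos: [0.4491, 0.1483, 0.1917]
orientation: [0.06, 0.998, 0.001, 0.004]
force: [0.8, -0.2, -0.2]
finger_gap: 0.0348
grasp_force: 49.9
shift [-21.72   6.     0.37] turn None tilt [ 0.0084  0.0021 -1.    ] tcp [0.4491 0.1483 0.1917] yaw 6.83 t 15.5
[-0.16653198  1.04899166 -1.11920932] 49.87341105937958 0.034450042512497996
xa 0.56 [317. 295.] [0.4576 0.146 ]
sa 0.83 [319. 229.] [0.4467 0.1482]
sa 0.65 [371. 363.] [0.5672 0.1781]
ma 0.37 [560. 339.] [0.5806 0.3519]
```

```bash

python3 -m crank '[0,0,0,-3.6,1,0,2.5, 0,0,0,-3.6,1,0,2.5, 0,0,0,-3.6,1,0,2.5, 0,0,0,-3.6,1,0,2.5, 0,0,0,-3.6,1,0,2.5, 0,0,0,-3.7,1,0,2.5, 0,0,0,0,0,0,2.5,0,0,0,0,0,4,2.5,0,0,0,0,0,4,2.5,0,0,0,0,0,0,2.5]'
python3 - <<'E'
from h import *
go([.672,.182,.031])
s=bot.read_state();print(s['force'],s['grasp_force'],s['finger_gap'])
E
```

```text
t: 16.75
tcp_pos: [0.6656, 0.1808, 0.0978]
orientation: [0.06, 0.998, -0.002, -0.007]
force: [-0.5, -0.7, -2.7]
finger_gap: 0.0349
grasp_force: 50.0
shift [-0.71  0.23  6.67] turn None tilt [-0.0143 -0.003  -0.9999] tcp [0.6656 0.1808 0.0978] yaw 6.82 t 16.75
[-0.53173053 -0.70738395 -2.68482028] 49.95924353599548 0.03487533833567458
```

```bash

python3 -m crank '[0,0,0,0,0,3.5,2.5, 0,0,0,0,0,3.2,2.5,0,0,0,0,0,0,2.5,0,0,0,0,0,0,5.5,0,0,0,0,0,0,5.5,0,0,0,0,0,0,5.5,0,0,0,0,0,-4,5.5,0,0,0,0,0,-4,8.5,0,0,0,0,0,-4,8.5,0,0,0,0,0,-4,8.5]'
python3 - <<'E'
from h import *
go([.4482,.148,.195],6.7)
c=cam('wrist');cv2.imwrite('pics/w8.png',c['image'])
for k,z in [('xb',.026),('floor_x',.004)]:
  for d in bot.pinpoint(k,c)[:3]:print(k,round(d['conf'],2),np.round(d['xy']),ray(c,d['xy'],z)[:2].round(4))
E
```

```text
t: 17.75
tcp_pos: [0.6699, 0.1816, 0.203]
orientation: [0.06, 0.998, 0.0, 0.001]
force: [0.2, 0.3, -0.1]
finger_gap: 0.0854
grasp_force: 0.0
shift [21.61 -5.97  0.74] turn -0.13 tilt [ 2.6e-03  7.0e-04 -1.0e+00] tcp [0.6699 0.1816 0.203 ] yaw 6.83 t 17.75
xb 0.65 [309. 142.] [0.6031 0.1805]
floor_x 0.66 [317. 181.] [0.6397 0.1826]
floor_x 0.66 [309. 143.] [0.6036 0.1796]
```

```bash

python3 -m crank '[0,0,0,3.6,-1,0,8.5, 0,0,0,3.6,-1,0,8.5, 0,0,0,3.6,-1,0,8.5, 0,0,0,3.6,-1,0,8.5, 0,0,0,3.6,-1,0,8.5, 0,0,0,3.6,-1,0,8.5,0,0,0,0,0,0,8.5,0,0,0,0,0,0,8.5]'
python3 - <<'E'
from h import *
go([.4482,.148,.078],6.7)
c=cam('wrist');cv2.imwrite('pics/w9.png',np.hstack([cv2.resize(cv2.imread('pics/w8.png'),(400,300)),cv2.resize(c['image'],(400,300))]))
for k,z in [('sa',.078),('ma',.054)]:
  for d in bot.pinpoint(k,c)[:3]:print(k,round(d['conf'],2),np.round(d['xy']),ray(c,d['xy'],z)[:2].round(4))
E
```

```text
t: 18.7
tcp_pos: [0.4479, 0.1477, 0.1995]
orientation: [0.059, 0.998, 0.0, 0.001]
force: [-0.8, -0.0, -0.4]
finger_gap: 0.0849
grasp_force: 0.0
shift [-1.000e-02  3.000e-02  1.215e+01] turn -0.12 tilt [ 1.e-03  3.e-04 -1.e+00] tcp [0.4479 0.1477 0.1995] yaw 6.82 t 18.7
sa 0.82 [319. 232.] [0.4492 0.1472]
ma 0.51 [ 14. 226.] [ 0.4192 -0.1094]
```

View pics/w9.png

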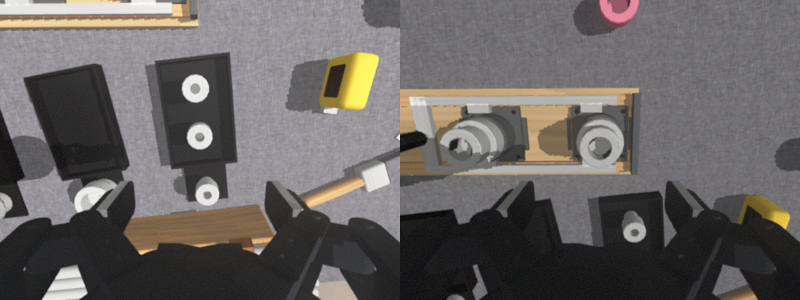

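Both small bushes stand in the small tray (left half, px (195,88) and (200,136)). Medium bush sa is exposed and centred.

```bash

python3 -m crank '[0,0,0,0,0,4,8.5, 0,0,0,0,0,4,8.5,0,0,0,0,0,4.2,8.5, 0,0,0,0,0,0,8.5, 0,0,0,0,0,0,3.8,0,0,0,0,0,0,3.8,0,0,0,0,0,0,3.8,0,0,0,0,0,0,3.8,0,0,0,0,0,0,3.8,0,0,0,0,0,0,3.8]' 60
python3 -m crank '[0,0,0,0,0,-0.5,3.8,0,0,0,0,0,-0.5,3.8,0,0,0,0,0,-0.5,3.8,0,0,0,0,0,-1,3.8,0,0,0,0,0,-3,3.8,0,0,0,0,0,-3,3.8,0,0,0,0,0,-2,3.8,0,0,0,0,0,0,3.8]'
python3 - <<'E'
from h import *
go([.664,-.169,.18])
c=cam('wrist')
s=bot.read_state();print(s['force'],s['grasp_force'],s['finger_gap'])
for k,z in [('sa',.078),('ma',.054),('hub_a',.052)]:
  for d in bot.pinpoint(k,c)[:3]:print(k,round(d['conf'],2),np.round(d['xy']),ray(c,d['xy'],z)[:2].round(4))
E
```

```text
t: 19.85
tcp_pos: [0.45, 0.148, 0.0803]
orientation: [0.06, 0.998, 0.001, 0.003]
force: [-0.6, -0.9, 6.1]
finger_gap: 0.0453
grasp_force: 61.7
t: 20.65
tcp_pos: [0.4498, 0.1481, 0.1865]
orientation: [0.06, 0.998, 0.001, 0.003]
force: [-0.2, 0.3, -1.1]
finger_gap: 0.0453
grasp_force: 62.0
shift [-25.03 -28.94   0.74] turn None tilt [ 0.007   0.0018 -1.    ] tcp [0.4498 0.1481 0.1865] yaw 6.82 t 20.65
[ 0.28999951  0.27661455 -1.59026878] 62.048689126968384 0.045445995122866546
sa 0.68 [320. 288.] [0.4929 0.1431]
ma 0.73 [319. 219.] [0.4437 0.1483]
```

```bash

python3 -m crank '[0,0,0,-2.8,-3.2,0,3.8, 0,0,0,-2.8,-3.2,0,3.8, 0,0,0,-2.8,-3.2,0,3.8, 0,0,0,-2.8,-3.2,0,3.8, 0,0,0,-2.8,-3.2,0,3.8, 0,0,0,-2.8,-3.2,0,3.8, 0,0,0,-2.8,-3.2,0,3.8, 0,0,0,-2.8,-3.2,0,3.8,0,0,0,-2.6,-3.2,0,3.8,0,0,0,0,0,0,3.8]'
python3 -m crank '[0,0,0,0,0,4,3.8,0,0,0,0,0,4,3.8,0,0,0,0,0,0,3.8]'
python3 - <<'E'
from h import *
go([.664,-.169,.031])
c=cam('wrist')
s=bot.read_state();print(s['force'],s['grasp_force'],s['finger_gap'])
for d in bot.pinpoint('floor_s',c)[:3]:print(round(d['conf'],2),np.round(d['xy']),ray(c,d['xy'],.004)[:2].round(4))
E
```

```text
t: 21.85
tcp_pos: [0.6623, -0.1723, 0.1772]
orientation: [0.062, 0.998, 0.0, -0.003]
force: [-0.2, 0.2, -1.0]
finger_gap: 0.0455
grasp_force: 62.1
t: 22.15
tcp_pos: [0.658, -0.1663, 0.0931]
orientation: [0.059, 0.998, 0.002, -0.008]
force: [-1.0, 0.6, -2.2]
finger_gap: 0.0456
grasp_force: 62.0
shift [-0.72 -0.21  6.2 ] turn None tilt [-0.0148  0.0048 -0.9999] tcp [ 0.658  -0.1663  0.0931] yaw 6.82 t 22.15
[-0.33713388  1.42786065 -0.13810825] 61.98270320892334 0.045118743420653265
0.8 [570. 182.] [0.6358 0.0033]
0.74 [302. 210.] [ 0.6328 -0.1751]
```

```bash

python3 -m crank '[0,0,0,-0.2,-0.2,3.5,3.8, 0,0,0,0,0,2.8,3.8,0,0,0,0,0,0,3.8,0,0,0,0,0,0,6.5,0,0,0,0,0,0,6.5,0,0,0,0,0,0,6.5,0,0,0,0,0,-4,6.5,0,0,0,0,0,-4,8.5,0,0,0,0,0,-4,8.5,0,0,0,0,0,-4,8.5]'
python3 - <<'E'
from h import *
go([.429,-.011,.195],6.7)
c=cam('wrist')
for k,z in [('sa',.026),('floor_s',.004)]:
  for d in bot.pinpoint(k,c)[:3]:print(k,round(d['conf'],2),np.round(d['xy']),ray(c,d['xy'],z)[:2].round(4))
E
```

```text
t: 23.25
tcp_pos: [0.6641, -0.1702, 0.2029]
orientation: [0.06, 0.998, -0.0, 0.001]
force: [-0.0, 0.1, 0.5]
finger_gap: 0.0851
grasp_force: 0.0
shift [25.23 13.01  0.72] turn -0.12 tilt [ 2.6e-03 -7.0e-04 -1.0e+00] tcp [ 0.6641 -0.1702  0.2029] yaw 6.82 t 23.25
sa 0.64 [320. 212.] [ 0.6608 -0.1693]
floor_s 0.94 [493. 161.] [ 6.35e-01 -2.00e-04]
floor_s 0.55 [313. 178.] [ 0.6307 -0.1728]
```

Now sb.

```bash

python3 -m crank '[0,0,0,3.6,1.9,0,8.5,0,0,0,3.6,1.9,0,8.5,0,0,0,3.6,1.9,0,8.5,0,0,0,3.6,1.9,0,8.5,0,0,0,3.6,1.8,0,8.5,0,0,0,3.6,1.8,0,8.5,0,0,0,3.6,1.8,0,8.5,0,0,0,0,0,0,8.5,0,0,0,0,0,0,8.5]'
python3 - <<'E'
from h import *
go([.429,-.011,.079],6.7)
c=cam('wrist')
for k,z in [('sb',.078),('mb',.054)]:
  for d in bot.pinpoint(k,c)[:3]:print(k,round(d['conf'],2),np.round(d['xy']),ray(c,d['xy'],z)[:2].round(4))
E
```

```text
t: 24.3
tcp_pos: [0.429, -0.0109, 0.1995]
orientation: [0.059, 0.998, -0.0, 0.001]
force: [0.6, -0.9, -0.9]
finger_gap: 0.0852
grasp_force: 0.0
shift [ 1.000e-02 -1.000e-02  1.205e+01] turn -0.08 tilt [ 1.3e-03 -2.0e-04 -1.0e+00] tcp [ 0.429  -0.0109  0.1995] yaw 6.78 t 24.3
sb 0.7 [545.  14.] [0.299  0.1558]
sb 0.62 [320. 230.] [ 0.4282 -0.011 ]
```

```bash

python3 -m crank '[0,0,0,0,0,4,8.5, 0,0,0,0,0,4,8.5,0,0,0,0,0,4.2,8.5, 0,0,0,0,0,0,8.5, 0,0,0,0,0,0,3.8,0,0,0,0,0,0,3.8,0,0,0,0,0,0,3.8,0,0,0,0,0,0,3.8,0,0,0,0,0,0,3.8,0,0,0,0,0,0,3.8]' 60
python3 -m crank '[0,0,0,0,0,-0.5,3.8,0,0,0,0,0,-0.5,3.8,0,0,0,0,0,-0.5,3.8,0,0,0,0,0,-1,3.8,0,0,0,0,0,-3,3.8,0,0,0,0,0,-3,3.8,0,0,0,0,0,-2,3.8,0,0,0,0,0,0,3.8]'
python3 - <<'E'
from h import *
go([.592,-.164,.18])
c=cam('wrist')
s=bot.read_state();print(s['force'],s['grasp_force'],s['finger_gap'])
for k,z in [('sb',.16),('mb',.054),('hub_b',.052)]:
  for d in bot.pinpoint(k,c)[:3]:print(k,round(d['conf'],2),np.round(d['xy']),ray(c,d['xy'],z)[:2].round(4))
E
```

```text
t: 25.45
tcp_pos: [0.431, -0.0114, 0.0803]
orientation: [0.06, 0.998, -0.0, 0.003]
force: [-1.0, -0.5, 6.7]
finger_gap: 0.0452
grasp_force: 60.5
t: 26.25
tcp_pos: [0.4308, -0.0114, 0.1863]
orientation: [0.06, 0.998, -0.0, 0.004]
force: [-0.8, -0.0, -2.0]
finger_gap: 0.045
grasp_force: 62.0
shift [-17.82 -13.24   0.76] turn None tilt [ 7.e-03 -8.e-04 -1.e+00] tcp [ 0.4308 -0.0114  0.1863] yaw 6.83 t 26.25
[-0.53172146  0.38005147 -2.14370247] 61.9282590597868 0.04465073705151928
sb 0.77 [319. 291.] [ 0.4393 -0.0131]
sb 0.73 [531. 366.] [0.4981 0.0984]
mb 0.61 [320. 222.] [ 0.4274 -0.0109]
```

```bash

python3 -m crank '[0,0,0,-3,-2.2,0,3.8, 0,0,0,-3,-2.2,0,3.8,0,0,0,-3,-2.2,0,3.8,0,0,0,-3,-2.2,0,3.8,0,0,0,-3,-2.2,0,3.8,0,0,0,-2.9,-2.2,0,3.8,0,0,0,0,0,0,3.8,0,0,0,0,0,4,3.8,0,0,0,0,0,4,3.8,0,0,0,0,0,0,3.8]'
python3 - <<'E'
from h import *
go([.592,-.164,.031])
s=bot.read_state();print(s['force'],s['grasp_force'],s['finger_gap'])
E
```

```text
t: 27.45
tcp_pos: [0.5869, -0.1618, 0.0943]
orientation: [0.059, 0.998, 0.002, -0.007]
force: [-0.3, -0.8, -2.0]
finger_gap: 0.0449
grasp_force: 61.9
shift [-0.62 -0.18  6.32] turn None tilt [-0.0137  0.0049 -0.9999] tcp [ 0.5869 -0.1618  0.0943] yaw 6.82 t 27.45
[-0.32555766 -0.77413082 -1.95384507] 61.90517406910658 0.04492776500300042
```

```bash

python3 -m crank '[0,0,0,0,0,3.5,3.8, 0,0,0,0,0,2.9,3.8,0,0,0,0,0,0,3.8,0,0,0,0,0,0,6.5,0,0,0,0,0,0,6.5,0,0,0,0,0,0,6.5,0,0,0,0,0,-4,6.5,0,0,0,0,0,-4,8.5,0,0,0,0,0,-4,8.5,0,0,0,0,0,-4,8.5]'
python3 - <<'E'
from h import *
go([.429,-.011,.195],6.7)
c=cam('wrist')
for k,z in [('sa',.026),('floor_s',.004)]:
  for d in bot.pinpoint(k,c)[:3]:print(k,round(d['conf'],2),np.round(d['xy']),ray(c,d['xy'],z)[:2].round(4))
E
```

```text
t: 28.45
tcp_pos: [0.5913, -0.1636, 0.2018]
orientation: [0.06, 0.998, -0.0, 0.001]
force: [0.8, 0.2, 0.1]
finger_gap: 0.0852
grasp_force: 0.0
shift [17.93 13.22  0.63] turn -0.13 tilt [ 2.4e-03 -7.0e-04 -1.0e+00] tcp [ 0.5913 -0.1636  0.2018] yaw 6.83 t 28.45
sa 0.55 [324. 289.] [ 0.664 -0.168]
floor_s 0.91 [487. 236.] [6.361e-01 2.000e-04]
floor_s 0.9 [315. 252.] [ 0.632  -0.1732]
```

```bash

python3 -m crank '[0,0,0,3,2.2,0,8.5,0,0,0,3,2.2,0,8.5,0,0,0,3,2.2,0,8.5,0,0,0,3,2.2,0,8.5,0,0,0,3,2.2,0,8.5,0,0,0,2.9,2.2,0,8.5,0,0,0,0,0,0,8.5,0,0,0,0,0,0,8.5]'
python3 - <<'E'
from h import *
go([.429,-.011,.054],6.7)
c=cam('wrist');cv2.imwrite('pics/w10.png',c['image'])
for k,z in [('mb',.054),('hub_b',.052)]:
  for d in bot.pinpoint(k,c)[:3]:print(k,round(d['conf'],2),np.round(d['xy']),ray(c,d['xy'],z)[:2].round(4))
E
```

```text
t: 29.4
tcp_pos: [0.4289, -0.0109, 0.1982]
orientation: [0.059, 0.998, -0.0, 0.0]
force: [0.4, 0.2, -0.1]
finger_gap: 0.0848
grasp_force: 0.0
shift [-0.000e+00 -1.000e-02  1.442e+01] turn -0.07 tilt [ 4.e-04 -1.e-04 -1.e+00] tcp [ 0.4289 -0.0109  0.1982] yaw 6.77 t 29.4
mb 0.75 [318. 223.] [ 0.4277 -0.0118]
```

View pics/w10.png

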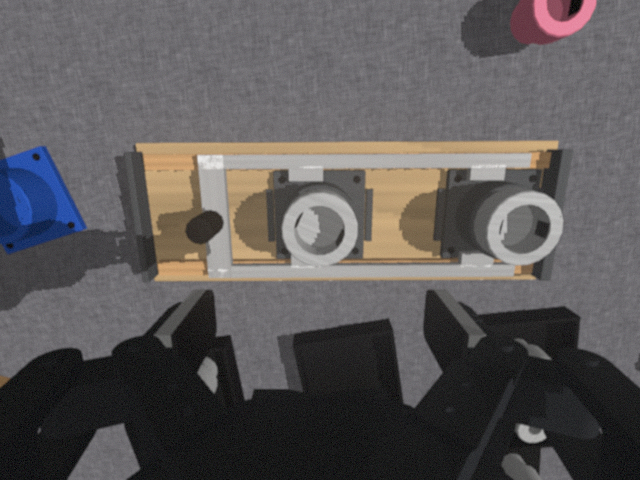

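Only the large bushes are left in the flanges, with mb centred at px (320,228) and ma at (525,228). Pull mb.

```bash

python3 -m crank '[0,0,0,0,0,4,8.5, 0,0,0,0,0,4,8.5,0,0,0,0,0,4,8.5,0,0,0,0,0,2.5,8.5, 0,0,0,0,0,0,8.5, 0,0,0,0,0,0,5,0,0,0,0,0,0,5,0,0,0,0,0,0,5,0,0,0,0,0,0,5,0,0,0,0,0,0,5]' 80
python3 -m crank '[0,0,0,0,0,-0.5,5,0,0,0,0,0,-0.5,5,0,0,0,0,0,-0.5,5,0,0,0,0,0,-0.5,5,0,0,0,0,0,-1,5,0,0,0,0,0,-3,5,0,0,0,0,0,-3,5,0,0,0,0,0,-3,5,0,0,0,0,0,0,5]'
python3 - <<'E'
from h import *
go([.597,-.003,.16])
c=cam('wrist')
s=bot.read_state();print(s['force'],s['grasp_force'],s['finger_gap'])
for k,z in [('mb',.14),('hub_b',.052)]:
  for d in bot.pinpoint(k,c)[:3]:print(k,round(d['conf'],2),np.round(d['xy']),ray(c,d['xy'],z)[:2].round(4))
E
```

```text
t: 30.55
tcp_pos: [0.431, -0.0114, 0.0562]
orientation: [0.06, 0.998, -0.0, 0.002]
force: [-1.8, 1.0, 5.9]
finger_gap: 0.0569
grasp_force: 84.2
t: 31.45
tcp_pos: [0.4316, -0.0114, 0.1793]
orientation: [0.06, 0.998, -0.0, 0.005]
force: [-0.3, -0.0, -1.7]
finger_gap: 0.0569
grasp_force: 86.6
shift [-16.3    2.8    2.09] turn None tilt [ 0.0102 -0.001  -0.9999] tcp [ 0.4316 -0.0114  0.1793] yaw 6.83 t 31.45
[-0.55501447 -0.05080481 -2.1834634 ] 86.54784142971039 0.05688825956289805
mb 0.66 [318. 289.] [ 0.4449 -0.0138]
hub_b 0.74 [319. 226.] [ 0.4305 -0.0119]
```

```bash

python3 -m crank '[0,0,0,-3.9,0.7,0,5,0,0,0,-3.9,0.7,0,5,0,0,0,-3.9,0.7,0,5,0,0,0,-3.9,0.7,0,5,0,0,0,-3.9,0.7,0,5,0,0,0,-3.9,0.8,0,5,0,0,0,0,0,0,5,0,0,0,0,0,4,5,0,0,0,0,0,4,5,0,0,0,0,0,0,5]'
python3 - <<'E'
from h import *
go([.672,.003,.031])
s=bot.read_state();print(s['force'],s['grasp_force'],s['finger_gap'])
E
```

```text
t: 32.6
tcp_pos: [0.6619, 0.0039, 0.0844]
orientation: [0.06, 0.998, -0.0, -0.008]
force: [-0.6, -0.1, -3.5]
finger_gap: 0.0571
grasp_force: 86.5
shift [-1.09  0.04  5.32] turn None tilt [-1.550e-02  8.000e-04 -9.999e-01] tcp [0.6619 0.0039 0.0844] yaw 6.83 t 32.6
[-0.59766532 -0.08396747 -3.49645477] 86.50250628590584 0.05710966942948237
```

```bash

python3 -m crank '[0,0,0,-0.3,0,3,5, 0,0,0,0,0,2.4,5,0,0,0,0,0,0,5,0,0,0,0,0,0,7.2,0,0,0,0,0,0,7.2,0,0,0,0,0,0,7.2,0,0,0,0,0,-4,7.2,0,0,0,0,0,-4,8.5,0,0,0,0,0,-4,8.5,0,0,0,0,0,-4,8.5]'
python3 - <<'E'
from h import *
go([.4485,.148,.195],6.7)
c=cam('wrist')
for k,z in [('mb',.026),('floor_m',.004)]:
  for d in bot.pinpoint(k,c)[:3]:print(k,round(d['conf'],2),np.round(d['xy']),ray(c,d['xy'],z)[:2].round(4))
E
```

```text
t: 33.6
tcp_pos: [0.6697, 0.0034, 0.2028]
orientation: [0.06, 0.998, 0.0, 0.001]
force: [0.8, 0.7, 0.2]
finger_gap: 0.0849
grasp_force: 0.0
shift [23.68 11.73  0.72] turn -0.13 tilt [ 0.0024 -0.     -1.    ] tcp [0.6697 0.0034 0.2028] yaw 6.83 t 33.6
mb 0.56 [321. 211.] [0.6651 0.0051]
floor_m 0.89 [314. 177.] [0.635  0.0021]
floor_m 0.84 [137. 198.] [ 0.6351 -0.1725]
floor_m 0.72 [502. 157.] [0.6382 0.182 ]
```

```bash

python3 -m crank '[0,0,0,3.9,1.9,0,8.5,0,0,0,3.9,1.9,0,8.5,0,0,0,3.9,2,0,8.5,0,0,0,4,2,0,8.5,0,0,0,4,2,0,8.5,0,0,0,4,2,0,8.5,0,0,0,0,0,0,8.5,0,0,0,0,0,0,8.5]'
python3 - <<'E'
from h import *
go([.4485,.148,.054],6.7)
c=cam('wrist')
for k,z in [('ma',.054),('hub_b',.052)]:
  for d in bot.pinpoint(k,c)[:3]:print(k,round(d['conf'],2),np.round(d['xy']),ray(c,d['xy'],z)[:2].round(4))
E
```

```text
t: 34.55
tcp_pos: [0.4479, 0.149, 0.1994]
orientation: [0.059, 0.998, 0.0, 0.0]
force: [0.6, -0.3, -0.9]
finger_gap: 0.085
grasp_force: 0.0
shift [-0.07 -0.1  14.54] turn -0.04 tilt [ 7.e-04  0.e+00 -1.e+00] tcp [0.4479 0.149  0.1994] yaw 6.74 t 34.55
hub_b 0.72 [127. 224.] [ 0.4293 -0.0133]
```

```bash

python3 -m crank '[0,0,0,0,-0.1,4,8.5, 0,0,0,0,0,4,8.5,0,0,0,0,0,4,8.5,0,0,0,0,0,2.6,8.5, 0,0,0,0,0,0,8.5, 0,0,0,0,0,0,5,0,0,0,0,0,0,5,0,0,0,0,0,0,5,0,0,0,0,0,0,5,0,0,0,0,0,0,5]' 80
python3 -m crank '[0,0,0,0,0,-0.5,5,0,0,0,0,0,-0.5,5,0,0,0,0,0,-0.5,5,0,0,0,0,0,-0.5,5,0,0,0,0,0,-1,5,0,0,0,0,0,-3,5,0,0,0,0,0,-3,5,0,0,0,0,0,-3,5,0,0,0,0,0,0,5]'
python3 - <<'E'
from h import *
go([.599,-.002,.16])
c=cam('wrist')
s=bot.read_state();print(s['force'],s['grasp_force'],s['finger_gap'])
for k,z in [('ma',.14),('hub_b',.052)]:
  for d in bot.pinpoint(k,c)[:3]:print(k,round(d['conf'],2),np.round(d['xy']),ray(c,d['xy'],z)[:2].round(4))
E
```

```text
t: 35.7
tcp_pos: [0.4502, 0.1478, 0.0562]
orientation: [0.06, 0.998, 0.001, 0.003]
force: [0.9, -2.8, 5.6]
finger_gap: 0.0565
grasp_force: 86.2
t: 36.6
tcp_pos: [0.4506, 0.1483, 0.1795]
orientation: [0.06, 0.998, 0.002, 0.005]
force: [0.2, 0.7, -1.2]
finger_gap: 0.0564
grasp_force: 86.5
shift [-16.5  -13.17   2.07] turn None tilt [ 0.0102  0.0026 -0.9999] tcp [0.4506 0.1483 0.1795] yaw 6.82 t 36.6
[ 0.47293624 -0.10205119 -2.00295014] 86.48098155856133 0.05652142444846208
ma 0.78 [320. 288.] [0.4631 0.1467]
hub_b 0.94 [114. 225.] [ 0.4293 -0.0127]
hub_b 0.9 [320. 221.] [0.4455 0.1498]
```

```bash

python3 -m crank '[0,0,0,-2.7,-2.2,0,5,0,0,0,-2.7,-2.2,0,5,0,0,0,-2.7,-2.2,0,5,0,0,0,-2.7,-2.2,0,5,0,0,0,-2.7,-2.2,0,5,0,0,0,-2.8,-2.2,0,5,0,0,0,0,0,0,5,0,0,0,0,0,4,5,0,0,0,0,0,4,5,0,0,0,0,0,0,5]'
python3 - <<'E'
from h import *
go([.599,-.002,.031])
s=bot.read_state();print(s['force'],s['grasp_force'],s['finger_gap'])
E
```

```text
t: 37.75
tcp_pos: [0.5897, -0.0021, 0.0854]
orientation: [0.059, 0.998, 0.0, -0.007]
force: [-0.9, 0.7, -2.9]
finger_gap: 0.0567
grasp_force: 86.4
shift [-1.01  0.12  5.43] turn None tilt [-0.0146  0.0012 -0.9999] tcp [ 0.5897 -0.0021  0.0854] yaw 6.81 t 37.75
[-0.8675762   0.69806062 -2.86035291] 86.36933477595448 0.05673137192102831
```

```bash

python3 -m crank '[0,0,0,-0.3,0,3,5, 0,0,0,0,0,2.5,5,0,0,0,0,0,0,5,0,0,0,0,0,0,7.2,0,0,0,0,0,0,7.2,0,0,0,0,0,0,7.2,0,0,0,0,0,-4,7.2,0,0,0,0,0,-4,8.5,0,0,0,0,0,-4,8.5,0,0,0,0,0,-4,8.5]'
python3 - <<'E'
from h import *
go([.4195,-.1055,.22],6.7)
c=cam('wrist');cv2.imwrite('pics/w11.png',c['image'])
for k,z in [('mb',.026),('floor_m',.004)]:
  for d in bot.pinpoint(k,c)[:3]:print(k,round(d['conf'],2),np.round(d['xy']),ray(c,d['xy'],z)[:2].round(4))
E
```

```text
t: 38.75
tcp_pos: [0.5974, -0.0031, 0.2016]
orientation: [0.06, 0.998, 0.0, 0.001]
force: [0.4, -0.7, -0.1]
finger_gap: 0.085
grasp_force: 0.0
shift [ 16.44 -12.28  -1.88] turn -0.13 tilt [ 0.0023 -0.     -1.    ] tcp [ 0.5974 -0.0031  0.2016] yaw 6.83 t 38.75
mb 0.69 [333. 284.] [0.666  0.0019]
mb 0.35 [160. 263.] [ 0.6242 -0.161 ]
floor_m 0.97 [507. 231.] [0.6388 0.1809]
floor_m 0.84 [159. 265.] [ 0.6326 -0.1736]
floor_m 0.69 [328. 250.] [6.379e-01 3.000e-04]
```

View pics/w11.png

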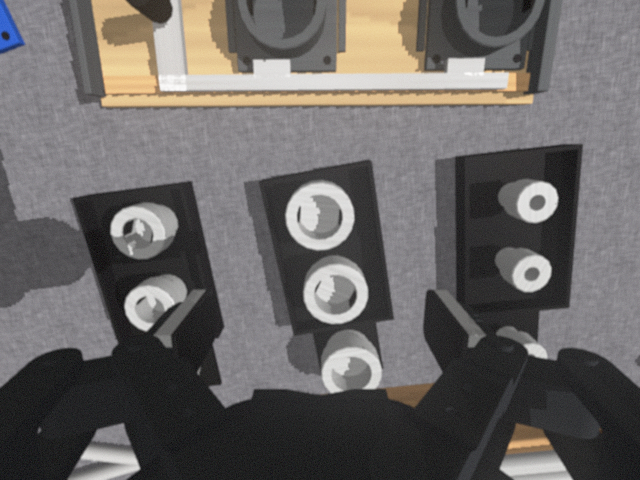

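All six bushes stand in their correct trays and both flanges are empty. Now slide the hold-down back.

```bash

python3 -m crank '[0,0,0,3.3,-2.5,0,8.5,0,0,0,3.3,-2.5,0,8.5,0,0,0,3.3,-2.5,0,8.5,0,0,0,3.3,-2.4,0,8.5,0,0,0,3.2,-2.4,0,8.5,0,0,0,0,0,0,8.5,0,0,0,0,0,0,8.5]'
python3 - <<'E'
from h import *
go([.419,-.106,.053],6.7)
c=cam('wrist')
for d in bot.pinpoint('knob',c)[:3]:print(round(d['conf'],2),np.round(d['xy']),ray(c,d['xy'],.05)[:2].round(4))
E
```

```text
t: 39.6
tcp_pos: [0.4195, -0.1059, 0.1981]
orientation: [0.06, 0.998, 0.0, 0.0]
force: [0.8, -0.9, 0.3]
finger_gap: 0.0849
grasp_force: 0.0
shift [ 0.06 -0.02 14.51] turn -0.2 tilt [ 3.e-04  3.e-04 -1.e+00] tcp [ 0.4195 -0.1059  0.1981] yaw 6.9 t 39.6
0.78 [319. 220.] [ 0.4169 -0.1059]
```

```bash

python3 -m crank '[0,0,0,0.1,0,4,8.5,0,0,0,0,0,4,8.5,0,0,0,0,0,4,8.5,0,0,0,0,0,2.4,8.5,0,0,0,0,0,0,8.5,0,0,0,0,0,0,1.5,0,0,0,0,0,0,1.5,0,0,0,0,0,0,1.5,0,0,0,0,0,0,1.5,0,0,0,0,0,0,1.5]' 40
python3 -m crank '[0,0,0,0,-1,0,1.5,0,0,0,0,-1,0,1.5,0,0,0,0,-1,0,1.5,0,0,0,0,-1,0,1.5,0,0,0,0,-0.8,0,1.5,0,0,0,0,-0.5,0,1.5,0,0,0,0,0,0,1.5]'
python3 - <<'E'
from h import *
go([.413,-.156,.053],6.7)
s=bot.read_state();print(s['force'],s['grasp_force'],s['finger_gap'])
E
```

```text
t: 40.7
tcp_pos: [0.4195, -0.1058, 0.0554]
orientation: [0.06, 0.998, -0.0, 0.001]
force: [-1.3, 1.3, 5.3]
finger_gap: 0.0207
grasp_force: 38.9
t: 41.4
tcp_pos: [0.4139, -0.1555, 0.0553]
orientation: [0.059, 0.998, 0.004, 0.001]
force: [2.5, 18.7, 10.1]
finger_gap: 0.0206
grasp_force: 39.9
shift [ 0.08 -0.06  0.23] turn -0.11 tilt [ 0.0031  0.0073 -1.    ] tcp [ 0.4139 -0.1555  0.0553] yaw 6.81 t 41.4
[ 2.52723223 18.65398443 10.05772301] 39.93891477584839 0.02056607846625268
```

Back against its stop at 18.7 N. Release, rise, check.

```bash

python3 -m crank '[0,0,0,0,0.2,0,1.5,0,0,0,0,0,0,8.5,0,0,0,0,0,0,8.5,0,0,0,0,0,0,8.5,0,0,0,0,0,-4,8.5,0,0,0,0,0,-4,8.5,0,0,0,0,0,-4,8.5,0,0,0,0,0,-4,8.5,0,0,0,1,0,0,8.5,0,0,0,0,0,0,8.5]'
python3 - <<'E'
from h import *
c=cam('wrist');t=cam('top')
for k,z in [('knob',.05),('hub_b',.052)]:
  for d in bot.pinpoint(k,c)[:3]:print(k,round(d['conf'],2),np.round(d['xy']),ray(c,d['xy'],z)[:2].round(4))
cv2.imwrite('pics/f.png',np.hstack([cv2.resize(c['image'],(400,300)),cv2.resize(t['image'][100:400,120:520],(400,300))]))
E
```

```text
t: 42.4
tcp_pos: [0.4026, -0.1554, 0.2148]
orientation: [0.06, 0.998, -0.0, 0.001]
force: [0.3, -0.4, -0.5]
finger_gap: 0.085
grasp_force: 0.0
knob 0.97 [319. 231.] [ 0.4134 -0.1578]
hub_b 0.63 [480. 232.] [ 0.4311 -0.0134]
hub_b 0.61 [167. 214.] [ 0.3814 -0.2894]
```

View pics/f.png

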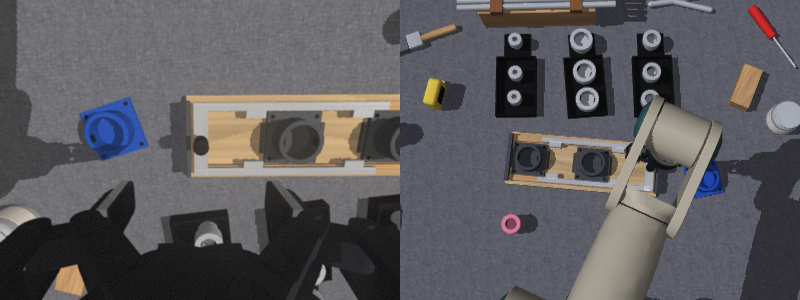

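The bushes are in their trays, the frame is back with its lugs clear of the plates, the flanges are in place and nothing else has moved.

```bash
python3 -c "
from bench import bot
print(bot.close_job())"
```

```text
the job is handed in; nothing more can be done
None
```

I put all six bushes present (no loose ones seen on the bench) in the trays of their size, slid the hold-down fully back, left both flanges in place and handed the job in at about 42 s; no verdict came back.

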